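Refit the reading lamp on its ball stand

TASK

The reading lamp's head has been taken off its stand. Swing its locking lever fully up, set the coupler over the ball of the stand and gently press it down with the hand until it sits fully home on the collar and the small brass pin stands fully up, then press the lever down flat so that it locks and let go. Feel for the ball, never ram or force anything, keep the lamp upright, and leave the other things on the dresser where they are.

Things in the scene. Friction and masses are not known exactly. Their poses are not given: they have to be found in the camera images.
- coupler_center (a point): Lamp head, loose, about 0.6 kg. Its coupler is a black block 64 (x) x 48 (y) x 46 (z) mm; this is the block's centre, 23 mm above its flat underside. A flat lamp panel (46 mm wide, its top 31 mm above the underside) reaches from it to 136 mm along +x. Grasp the block by its +y and -y faces with the lever up; the lamp may point any way. Its front (-x) faces the robot within 0.45 rad.
- socket_mouth (a point): Centre of the coupler's underside: mouth of a round socket 35 mm across and 40 mm deep, on the block's upright axis. With the lever flat, two pawls narrow the socket so that the ball cannot enter; with the lever above 1.7 rad they are clear.
- lever_hinge (a point): Hinge of the locking lever, at the lamp end of the block: axis along the coupler's y, 40 mm along +x and 29 mm above coupler_center.
- lever (a joint): Steel locking lever. 0 = flat over the block, locked; it swings up and over towards the lamp to its stop at 2.2 rad. Light (under 1.5 N at the tip); it stays where it is left or falls slowly to the nearer end.
- lever_tip (a point): Centre of the lever's grip: round black knob 18 mm thick, 100 mm from the hinge. Pinched lightly from above by its +y and -y sides, it turns between the fingers. Lever flat: 60 mm along -x and 29 mm above coupler_center, 28 mm clear of the block. At angle a: x = 40 - 100 cos a, z = 29 + 100 sin a (mm from coupler_center).
- lever_bridge (a point): Middle of the upper face of the lever's flat cross piece (14 x 40 mm), 62 mm from the hinge: the place to press. With the lever flat it is 22 mm along -x and 33 mm above coupler_center, over the block; pressing there does not tip the coupler.
- pin (a joint): Brass tell-tale pin, 10 mm thick, in the middle of the coupler's top: 0 = nearly flush, 0.006 m = pushed fully up by the ball, coupler home. Its light spring takes 0.5 N to start and 2 N at the end. Home but unlocked, the coupler stands on the collar by its own weight, but only lightly: push the lever gently.
- stand: Lamp stand, fixed: round dark steel base 124 mm across; origin at the centre of its underside on the dresser top. An upright telescopic post, exactly on the vertical through this origin, carries a flat collar 68 mm across and a ball (see stand_axis). The post does not give.
- stand_axis (a point): Point on the post's axis, 50 mm above the dresser top (the base sleeve's top). Above it are the steel collar, 68 mm across, and a steel ball 32 mm across whose centre is 22 mm above the collar's top. The post's height differs each time and is not measured: the collar's top is 66 to 96 mm above the dresser top; the coupler's underside rests on it when home.
- remote: Remote control, bystander, black, 165 x 44 x 16 mm; origin at the centre of its underside.
- dish: Round steel dish, bystander, 96 mm across, 30 mm high; origin at the centre of its underside.
- tape: Roll of amber tape lying flat, bystander, 100 mm across, 25 mm high; origin at the centre of its underside.
- bottle: Clear bottle with a red cap, bystander, 68 mm across, 215 mm high; origin at the centre of its underside.
- case: Blue glasses case, bystander, 160 x 62 x 36 mm; origin at the centre of its underside.
- notebook: Notebook, bystander, 150 x 105 x 18 mm; origin at the centre of its underside.
- torch: Small aluminium pocket torch lying down, bystander, 24 mm thick, about 100 mm long; origin under its middle.

How it is judged:
By the outcome, as a careful person would: the job done as asked, in the order asked, and still so for the second after the job is handed in, with the robot touching nothing.
It also fails if it takes over 72 s, if anything falls off the work surface, if the arm or the gripper's body presses on something with over 40 N, if the wrist force passes 120 N, or if a joint passes its speed limit or range.

ROBOT

A 6-joint arm with a two-finger parallel gripper is mounted at the origin on the work surface. World frame = base frame: x ahead of the robot, y to its left, z up, the work surface at z = 0. Lengths are in m, angles in rad, forces in N, time in s.
With the tool pointing down it reaches from about 0.375 to 0.9 m from the base axis. Payload 3.1 kg.
Tool frame: the origin (TCP) lies at the very end of the fingers, on their centre line; the grasp point (between the pads) lies 19 mm behind it (robot.hold_point_z is the z of the grasp point in the tool frame, in m); z points along the fingers, y is the direction in which the jaws open and shut (so a half turn about z gives the same grasp; the last joint's range is limited). The gripper opens to 87 mm and grips with 3 to 60 N. Pads are 19 mm wide; open, the fingers measure 117 mm over their backs; the gripper's body (75 mm by 190 mm) begins 51 mm behind the grasp point.
Start: joints at [-1.526, 0.527, 1.433, -0, 1.181, -0.178], TCP at [0.138, -0.61, 0.223] pointing down, gripper open.
Joint ranges: [-3.08, 3.08], [-0.75, 2.2], [0.22, 2.44], [-1.43, 4.57], [0, 2.65], [-2.85, 2.85]. Speed limits (rad/s): [2.79, 2.79, 3.14, 3.14, 3.14, 3.14].

INTERFACE

Orientations are given as a unit quaternion [x, y, z, w].
In Python, from rig import robot, viewer, spotter gives the robot as it stands.
- The arm moves only by the shell command python3 -m crank 'ROWS' [FORCE]. ROWS is text: rows parted by semicolons, each of 7 numbers parted by spaces: the turn, a rotation vector about the tool's x, y, z in units of 5 degrees (1.0 is 5 degrees), then the shift along the tool's x, y, z in units of 40 mm (1.0 is 40 mm), then the gripper's target within -1 to 1 (shut at 1, half-way at 0, fully open at -1). A call has 1 to 5 rows; each row shifts and turns the pose as measured when the row begins, along the tool's axes as they then stand; what a row does not reach is not made up. A row lasts 1/8 s, in which the tool goes at most 62.5 mm and 10.7 degrees, less where a joint would pass 70% of its speed; a pose out of reach is approached as far as the arm can. A call is refused whole if a number of a shift passes 1 or a number of a turn 1, either way. A call with a gripper value outside its range is refused whole. The fingers move at their own pace and stop on an object; FORCE is the grip in N (left out, the last holds). Time passes only in rows, so rows that do not move let the fingers close. It gives the time, the measured TCP pose, the force and the opening at its end, in the units of the state.
- robot.get_obs(): the state, without advancing time (a new reading comes with each control period).
- viewer.camera(name): name is "scene" or "top"; returns a dict with "img" (420x560x3 uint8, red, green, blue), "camera_matrix" (3x3 intrinsics, pixels), "xyz" and "attitude" of the camera in the world. Camera axes: x right, y down, z forward; pixel columns grow to the right and rows downward; lengths in m; the calibration is good to about 2 mm. A picture is of the moment at which its call begins. There is no depth.
- robot.hand_in(): hands the job in, once; it reports no verdict.
Trained networks look in a picture, given as the dict that the camera call returned (one of the last four; its "shot" number tells which), for a name from the list of things; names that differ only in an ending like _2 or _b are one class to them, and where a whole thing is asked for, a point or a joint stands for the part that bears it (a point fixed in the world has none). Each returns a list of dicts, best first, with "score" (0 to 1); they miss things now and then, are a little off and sometimes report something else, mostly with a low value. They report only what shows in the picture. A call takes as long as a camera call.
- spotter.boxes_of(name, picture): "at" ([x, y, z] in m, in the coordinates of the camera as it stood for that picture, good to about 4 mm: the middle of the surface that is visible of it).
The state is a dict: "time": time; "q": joint angles; "joint_velocities": joint speeds; "joint_torque": joint torques, N m; "position": TCP position; "tool_rot": TCP orientation; "ft_force": force on the tool from outside, world axes, zero at the start; "moment": the same for the moment, N m; "grip_width": finger opening in m.
Only numpy, scipy, OpenCV 4.12 (cv2) and the standard library are available. Lean on these libraries where they do the work, as an engineer would, in place of code of your own. Each camera call takes 0.05 s, during which the arm holds its last target.

## Working session

There is one attempt and no reset: what is moved stays moved. The work goes in short steps, Python scripts to look and compute and a shell command to move; the robot and the scene stay as the last step left them, time stands still between calls to the robot, and variables do not carry over. Pictures are saved under pics/ and viewed, and the job is handed in when it is done.

```bash
mkdir -p pics; ls; cat > h.py <<'E'
import numpy as np, cv2
from rig import robot, viewer, spotter
from scipy.spatial.transform import Rotation as R
def rot(c):
    a=np.array(c["attitude"]); return a if a.shape==(3,3) else R.from_quat(a).as_matrix()
def find(names,cams=("scene","top"),save=None):
    for cn in cams:
        c=viewer.camera(cn)
        if save: cv2.imwrite(f"pics/{save}_{cn}.png",c["img"][:,:,::-1])
        for n in names:
            for d in spotter.boxes_of(n,c)[:2]:
                p=rot(c)@np.array(d["at"])+c["xyz"]; q=c["camera_matrix"]@np.array(d["at"]); 
                print(cn,n,round(d["score"],2),np.round(p,4),np.round(q[:2]/q[2]))
def proj(c,p):
    q=np.array(c["camera_matrix"])@(rot(c).T@(np.array(p)-c["xyz"])); return q[:2]/q[2]
E
python3 - <<'E'
from h import *
o=robot.get_obs(); print({k:np.round(v,3).tolist() for k,v in o.items()}, robot.hold_point_z)
find(["coupler_center","lever_hinge","lever_tip","lever_bridge","socket_mouth","stand_axis","stand","pin","remote","dish","tape","bottle","case","notebook","torch"],save="a")
for n in("scene","top"):
    c=viewer.camera(n);print(n,c["xyz"],rot(c).round(3).tolist(),c["camera_matrix"])
E
```

```text
pics
{'time': 0.0, 'q': [-1.526, 0.529, 1.434, 0.0, 1.181, -0.178], 'joint_velocities': [-0.001, -0.0, 0.001, -0.001, -0.002, -0.001], 'joint_torque': [0.0, -44.004, -17.659, 0.063, 0.058, -0.0], 'position': [0.138, -0.609, 0.222], 'tool_rot': [0.994, 0.111, 0.0, -0.001], 'ft_force': [-0.316, 0.359, -0.203], 'moment': [0.023, 0.048, -0.009], 'grip_width': 0.087} -0.0187
scene coupler_center 0.85 [0.5688 0.192  0.0276] [358. 245.]
scene lever_hinge 0.58 [0.5743 0.1866 0.0289] [355. 246.]
scene lever_tip 0.85 [0.5206 0.2138 0.0536] [373. 227.]
scene lever_bridge 0.71 [0.5195 0.2118 0.059 ] [372. 225.]
scene socket_mouth 0.71 [0.5722 0.1865 0.0279] [355. 245.]
scene stand_axis 0.64 [ 0.5381 -0.1521  0.0095] [238. 210.]
scene stand 0.97 [ 0.538  -0.1515  0.0126] [238. 209.]
scene remote 0.64 [ 0.5433 -0.0058  0.0153] [286. 222.]
scene dish 0.61 [ 0.3472 -0.018   0.0182] [308. 180.]
scene dish 0.59 [ 0.734  -0.0406  0.0245] [240. 266.]
scene tape 0.84 [ 0.7353 -0.0367  0.0208] [241. 268.]
scene bottle 0.58 [ 0.638  -0.3744  0.1087] [140. 183.]
scene case 0.59 [0.543  0.4075 0.0274] [452. 
[... 1041 characters left out ...]
top notebook 0.82 [ 0.3584 -0.4121  0.0214] [421. 275.]
top notebook 0.62 [0.7436 0.1686 0.0218] [225. 138.]
top torch 0.77 [0.7449 0.1693 0.0254] [225. 137.]
top torch 0.63 [ 0.3556 -0.4113  0.0217] [421. 276.]
scene [1.28025486 0.31638625 0.72001894] [[-0.387, 0.592, -0.708], [0.922, 0.235, -0.308], [-0.016, -0.771, -0.636]] [[408.36579161   0.         286.23361301]
 [  0.         408.36579161 210.11150415]
 [  0.           0.           1.        ]]
top [ 0.43692101 -0.01255737  1.36953152] [[0.029, -0.997, 0.074], [-0.999, -0.028, 0.016], [-0.014, -0.074, -0.997]] [[461.53530849   0.         276.85530309]
 [  0.         461.53530849 208.87260655]
 [  0.           0.           1.        ]]
```

```bash
python3 - <<'E'
from h import *
for n,(x0,x1,y0,y1) in {"scene":(200,420,150,320),"top":(170,390,110,270)}.items():
    i=cv2.imread(f"pics/a_{n}.png"); cv2.imwrite(f"pics/a2_{n}.png",cv2.resize(i[y0:y1,x0:x1],None,fx=3.5,fy=3.5,interpolation=cv2.INTER_CUBIC))
E
```

```text
(no output)
```

View pics/a_scene.png

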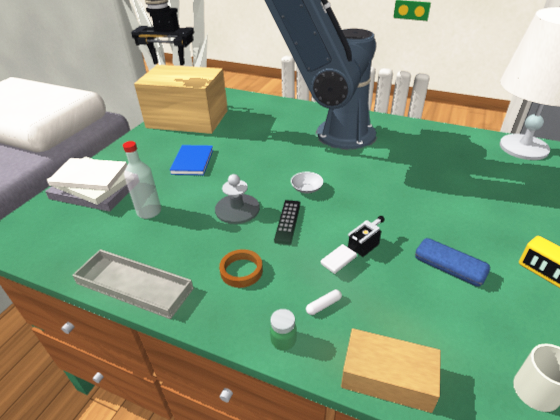

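View pics/a2_scene.png

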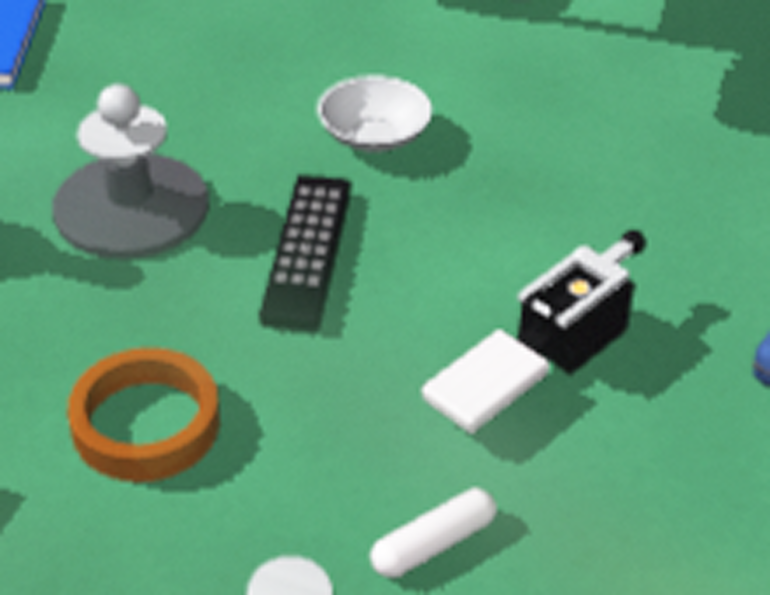

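View pics/a2_top.png

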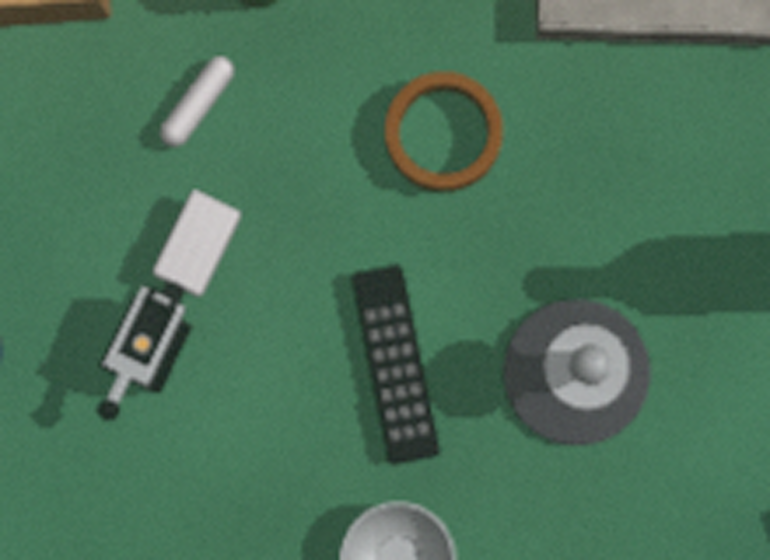

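```bash
cat >> h.py <<'E'
def ray(c,uv):
    K=np.array(c["camera_matrix"]); d=rot(c)@np.linalg.solve(K,[uv[0],uv[1],1]); return np.array(c["xyz"]),d/np.linalg.norm(d)
def atz(c,uv,z):
    o,d=ray(c,uv); return o+d*(z-o[2])/d[2]
def tri(l):
    A=0;b=0
    for c,uv in l:
        o,d=ray(c,uv);P=np.eye(3)-np.outer(d,d);A=A+P;b=b+P@o
    p=np.linalg.solve(A,b); return p,[np.linalg.norm((np.eye(3)-np.outer(d,d))@(p-o)) for o,d in [ray(c,u) for c,u in l]]
E
python3 - <<'E'
from h import *
S=viewer.camera("scene");T=viewer.camera("top")
s=lambda x,y:(200+(x-1.25)/3.5,150+(y-1.25)/3.5)
t=lambda x,y:(170+(x-1.25)/3.5,110+(y-1.25)/3.5)
print("ball",tri([(S,s(118,105)),(T,t(590,364))]))
print("collar",tri([(S,s(122,132)),(T,t(587,367))]))
print("base",tri([(S,s(131,203)),(T,t(577,372))]), atz(T,t(577,372),.01))
print("knob",tri([(S,s(633,243)),(T,t(108,409))]))
print("pin",tri([(S,s(579,287)),(T,t(142,344))]))
for a in [(195,190),(241,213),(155,270),(200,295)]: print("panel",atz(T,t(*a),.031))
for a in [(500,331),(549,368),(474,430),(424,391)]: print("panelS",atz(S,s(*a),.031))
E
```

```text
ball (array([ 0.52309284, -0.1624253 ,  0.09807445]), [np.float64(0.0008668246593735008), np.float64(0.0008668246593733051)])
collar (array([ 0.52218437, -0.16276899,  0.07213169]), [np.float64(0.0004868580308790367), np.float64(0.0004868580308790468)])
base (array([ 0.52224332, -0.16239589,  0.00207355]), [np.float64(0.000378163879456004), np.float64(0.0003781638794560992)]) [ 0.52157922 -0.16118847  0.01      ]
knob (array([0.47801503, 0.22533655, 0.04810551]), [np.float64(0.0007972330556268794), np.float64(0.0007972330556268195)])
pin (array([0.53256924, 0.20034206, 0.04340131]), [np.float64(0.0007821098257408618), np.float64(0.0007821098257408555)])
panel [0.66391346 0.16380147 0.031     ]
panel [0.64552258 0.12450881 0.031     ]
panel [0.59553254 0.19471605 0.031     ]
panel [0.57560366 0.1562826  0.031     ]
panelS [0.58276011 0.15845381 0.031     ]
panelS [0.60450844 0.19883381 0.031     ]
panelS [0.67555023 0.16907826 0.031     ]
panelS [0.65529991 0.12846845 0.031     ]
```

```bash
cat >> h.py <<'E'
def go(p,yaw=None,q0=None):
    """remaining motion to TCP p (world) with tool down and tool x at yaw; in row units (total)"""
    o=robot.get_obs(); Rt=R.from_quat(o["tool_rot"]); d=Rt.inv().apply(np.array(p)-o["position"])/.04
    s="shift units %s"%d.round(2)
    if yaw is not None:
        Rg=R.from_matrix(np.array([[np.cos(yaw),np.sin(yaw),0],[np.sin(yaw),-np.cos(yaw),0],[0,0,-1]]).T.T)
        Rg=R.from_matrix(np.column_stack([[np.cos(yaw),np.sin(yaw),0],[np.sin(yaw),-np.cos(yaw),0],[0,0,-1]]))
        s+=" turn units %s"%(np.degrees((Rt.inv()*Rg).as_rotvec())/5).round(2)
    x=Rt.as_matrix()
    print(s,"| pos",np.round(o["position"],4),"yaw",round(np.arctan2(x[1,0],x[0,0]),3),"tilt",np.round(x[:2,2],3),"F",np.round(o["ft_force"],1),"w",round(o["grip_width"],4),"t",o["time"],"j6",round(o["q"][5],2))
E
python3 -m crank '0 0 0 1 -.88 0 -1;0 0 0 1 -.88 0 -1;0 0 0 1 -.88 0 -1;0 0 0 1 -.88 0 -1;0 0 0 1 -.88 0 -1'
python3 -m crank '0 0 0 1 -.88 0 -1;0 0 0 1 -.88 0 -1;0 0 0 1 -.88 0 -1;0 0 0 .4 -1 0 -1;0 0 0 .4 -1 0 -1'
python3 -c "
from h import *
go([.478,.2253,.12],-.42)"
```

```text
time: 2.42
position: [0.2967, -0.3933, 0.2222]
tool_rot: [0.994, 0.107, 0.001, 0.003]
ft_force: [1.4, -0.0, 0.2]
grip_width: 0.0873
time: 3.05
position: [0.4113, -0.1735, 0.2223]
tool_rot: [0.994, 0.107, 0.003, 0.005]
ft_force: [0.5, -0.8, 0.1]
grip_width: 0.087
shift units [ 3.75 -9.41  2.47] turn units [ 0.11 -0.09  7.28] | pos [ 0.4113 -0.1735  0.2223] yaw 0.215 tilt [ 0.007 -0.01 ] F [ 0.5 -0.8  0.1] w 0.087 t 3.05 j6 0.71
```

```bash

python3 -m crank '0 0 0 .4 -1 0 -1;0 0 0 .4 -1 0 -1;0 0 0 .4 -1 0 -1;0 0 0 .4 -1 0 -1;0 0 0 .4 -1 0 -1'
python3 -m crank '0 0 0 .4 -1 0 -1;0 0 0 .4 -1 .4 -1;0 0 0 .4 -1 .4 -1;0 0 1 0 0 .4 -1;0 0 1 0 0 .4 -1'
python3 -m crank '0 0 1 0 0 0 -1;0 0 1 0 0 0 -1;0 0 1 0 0 0 -1;0 0 1 0 0 0 -1;0 0 1 0 0 0 -1'
python3 -c "
from h import *
go([.478,.2253,.12],-.42)"
```

```text
time: 3.68
position: [0.4488, 0.0457, 0.2218]
tool_rot: [0.994, 0.107, 0.005, 0.006]
ft_force: [0.5, -0.1, -0.7]
grip_width: 0.0872
time: 4.3
position: [0.4747, 0.1808, 0.1574]
tool_rot: [1.0, 0.02, 0.011, 0.005]
ft_force: [-0.0, 0.2, -0.1]
grip_width: 0.0869
time: 4.92
position: [0.4745, 0.1814, 0.1563]
tool_rot: [0.979, -0.203, 0.011, 0.003]
ft_force: [-1.2, 0.2, 0.8]
grip_width: 0.0871
shift units [-0.38 -1.04  0.9 ] turn units [ 0.02 -0.26  0.12] | pos [0.4745 0.1814 0.1563] yaw -0.409 tilt [ 0.02  -0.011] F [-1.2  0.2  0.8] w 0.0871 t 4.925 j6 2.14
```

```bash

python3 -m crank '0 -.26 .12 -.2 -.52 .3 -.3;0 0 0 -.18 -.52 .4 -.3;0 0 0 0 0 0 -.3;0 0 0 0 0 0 -.3' 4
python3 - <<'E'
from h import *
go([.478,.2253,.041],-.42)
for n in("scene","top"):
    c=viewer.camera(n);i=c["img"][:,:,::-1]
    u=proj(c,[.478,.2253,.052]).round().astype(int);print(n,u)
    x0=max(0,u[0]-80);y0=max(0,u[1]-80)
    cv2.imwrite(f"pics/b_{n}.png",cv2.resize(i[y0:y0+150,x0:x0+190],None,fx=4,fy=4,interpolation=cv2.INTER_CUBIC))
E
```

```text
time: 5.42
position: [0.479, 0.2261, 0.1285]
tool_rot: [0.978, -0.209, 0.001, 0.0]
ft_force: [0.3, -0.2, 0.3]
grip_width: 0.0589
shift units [-0.02  0.03  2.19] turn units [ 0.01 -0.02 -0.01] | pos [0.479  0.2261 0.1285] yaw -0.421 tilt [ 0.001 -0.001] F [ 0.3 -0.2  0.3] w 0.0589 t 5.425 j6 2.22
scene [381 218]
top [201 226]
```

View pics/b_scene.png

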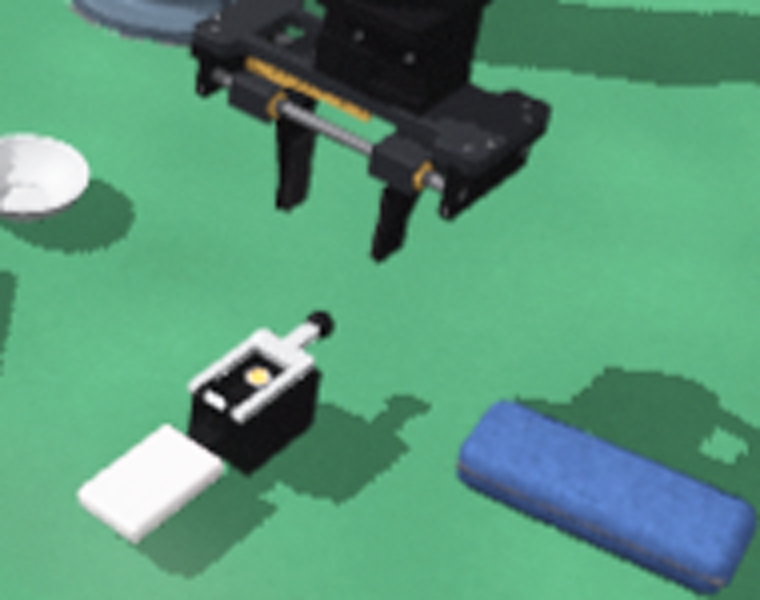

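View pics/b_top.png

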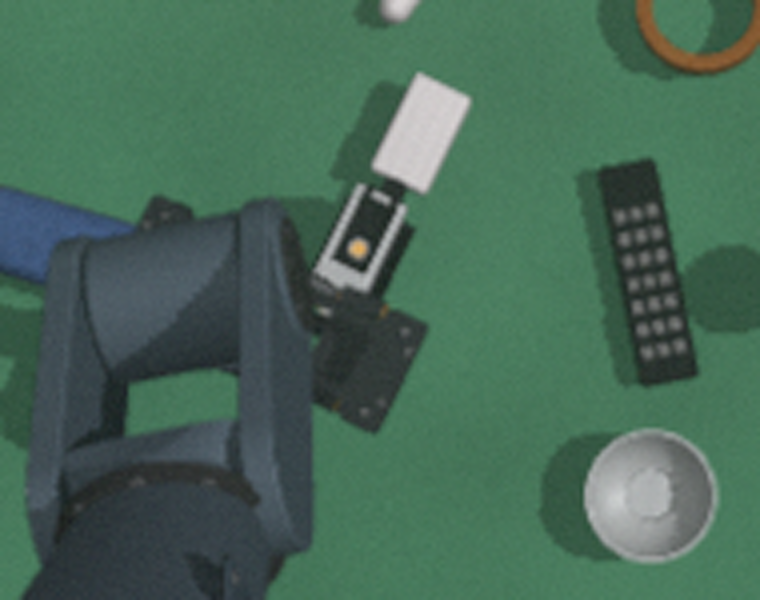

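The knob (scene crop ~320,325) is right below the open jaws, and the gripper's long side lies along the jaws. I'm going down.

```bash

python3 -m crank '0 0 0 -.02 .03 .8 -.3;0 0 0 0 0 .8 -.3;0 0 0 0 0 .55 -.3;0 0 0 0 0 .05 0' 4
python3 -m crank '0 0 0 0 0 0 .9;0 0 0 0 0 0 .9;0 0 0 0 0 0 .9;0 0 0 0 0 0 .9' 4
python3 - <<'E'
from h import *
go([.478,.2253,.041],-.42)
E
```

```text
time: 6.02
position: [0.4811, 0.2235, 0.0418]
tool_rot: [0.978, -0.211, 0.004, -0.001]
ft_force: [-0.6, -0.2, 0.9]
grip_width: 0.0523
time: 6.52
position: [0.4832, 0.2235, 0.0449]
tool_rot: [0.977, -0.211, 0.007, -0.002]
ft_force: [-0.3, -0.8, -1.0]
grip_width: 0.0174
shift units [-0.14  0.01  0.1 ] turn units [-0.08 -0.14 -0.06] | pos [0.4832 0.2235 0.0449] yaw -0.425 tilt [0.014 0.002] F [-0.3 -0.8 -1. ] w 0.0174 t 6.525 j6 2.22
```

```bash

python3 -m crank '0 0 0 .03 0 -.53 .9;0 0 0 .17 0 -.51 .9;0 0 0 .28 0 -.46 .9' 5
python3 - <<'E'
from h import *
o=robot.get_obs()
go([.4832+.0201*.913,.2235-.0201*.41,.045+.060],-.42)
E
```

```text
time: 6.9
position: [0.5002, 0.2155, 0.106]
tool_rot: [0.978, -0.21, 0.007, -0.002]
ft_force: [1.4, -1.0, -2.6]
grip_width: 0.0176
shift units [ 0.03 -0.01  0.03] turn units [-0.08 -0.15 -0.04] | pos [0.5002 0.2155 0.106 ] yaw -0.424 tilt [0.015 0.001] F [ 1.4 -1.  -2.6] w 0.0176 t 6.9 j6 2.2
```

```bash

python3 -m crank '0 0 0 .37 0 -.38 .9;0 0 0 .44 0 -.3 .9;0 0 0 .5 0 -.2 .9' 5
python3 - <<'E'
from h import *
o=robot.get_obs()
go([.4832+.0723*.913,.2235-.0723*.41,.045+.0961],-.42)
c=viewer.camera("scene");i=c["img"][:,:,::-1]
cv2.imwrite("pics/c.png",cv2.resize(i[150:300,290:480],None,fx=4,fy=4,interpolation=cv2.INTER_CUBIC))
E
```

```text
time: 7.28
position: [0.5483, 0.1939, 0.1439]
tool_rot: [0.978, -0.21, 0.008, -0.002]
ft_force: [0.1, 0.9, -3.8]
grip_width: 0.0173
shift units [ 0.02 -0.01  0.07] turn units [-0.09 -0.17 -0.03] | pos [0.5483 0.1939 0.1439] yaw -0.422 tilt [0.017 0.001] F [ 0.1  0.9 -3.8] w 0.0173 t 7.275 j6 2.14
```

View pics/c.png

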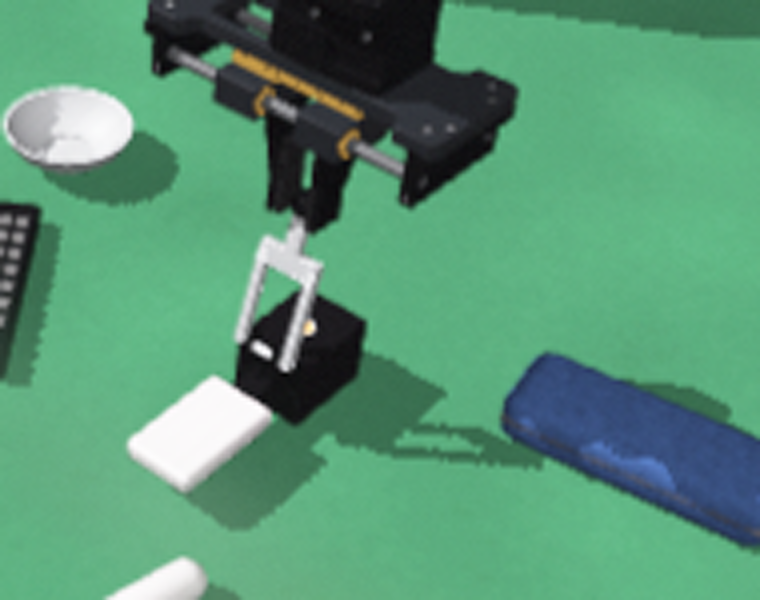

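The lever is about 1.29 rad up and the block hasn't moved. I'm finishing the arc.

```bash

python3 -m crank '0 0 0 .54 0 0 .9;0 0 0 .54 0 .05 .9;0 0 0 .52 0 .15 .9;0 0 0 .4 0 .2 .9' 5
python3 - <<'E'
from h import *
o=robot.get_obs()
go([.4832+.1547*.913,.2235-.1547*.41,.045+.0837],-.42)
E
```

```text
time: 7.82
position: [0.6236, 0.1613, 0.1304]
tool_rot: [0.978, -0.21, 0.009, -0.004]
ft_force: [-1.0, 1.4, -1.4]
grip_width: 0.0172
shift units [0.03 0.02 0.04] turn units [-0.12 -0.17 -0.03] | pos [0.6236 0.1613 0.1304] yaw -0.423 tilt [0.018 0.004] F [-1.   1.4 -1.4] w 0.0172 t 7.825 j6 2.07
```

```bash

python3 -m crank '0 0 0 0 0 0 .3;0 0 0 0 0 0 0;0 0 0 0 0 0 -.3;0 -.15 0 0 0 -.8 -.5;-.1 0 0 0 0 -.8 -1' 5
python3 - <<'E'
from h import *
c=viewer.camera("scene");i=c["img"][:,:,::-1]
cv2.imwrite("pics/d.png",cv2.resize(i[150:300,290:480],None,fx=4,fy=4,interpolation=cv2.INTER_CUBIC))
t=viewer.camera("top");i=t["img"][:,:,::-1]
cv2.imwrite("pics/d_top.png",cv2.resize(i[110:260,150:340],None,fx=4,fy=4,interpolation=cv2.INTER_CUBIC))
go([.5325,.2003,.15],-.42)
E
```

```text
time: 8.45
position: [0.6189, 0.1614, 0.1925]
tool_rot: [0.978, -0.21, -0.003, 0.001]
ft_force: [0.1, 0.4, 0.3]
grip_width: 0.0591
shift units [-2.43  0.04  1.14] turn units [-0.02 -0.02 -0.02] | pos [0.6217 0.162  0.1958] yaw -0.422 tilt [0.002 0.001] F [ 0.4 -0.6 -0.2] w 0.0674 t 8.55 j6 2.07
```

View pics/d.png

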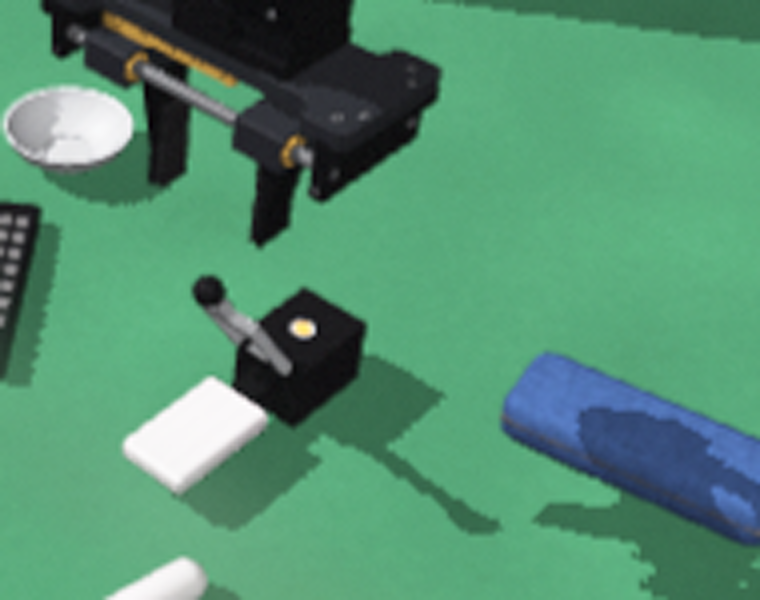

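View pics/d_top.png

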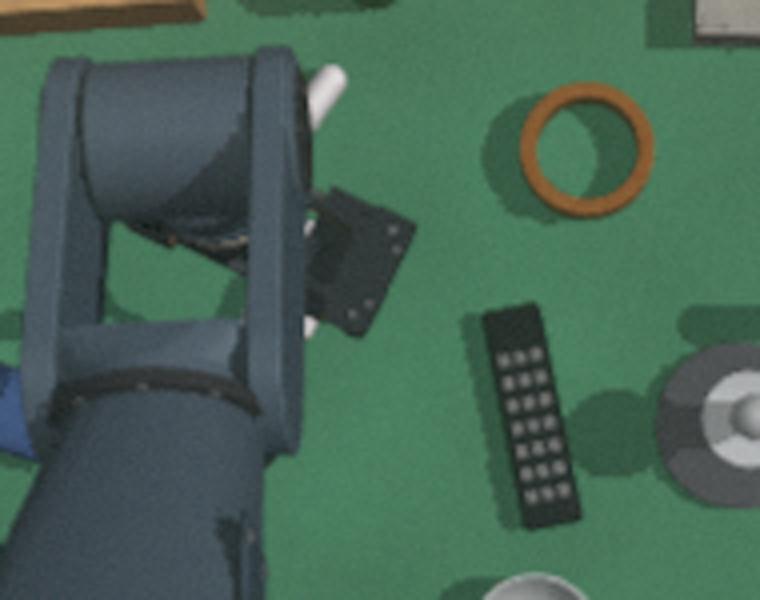

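```bash

python3 -m crank '0 0 0 -.8 .01 0 -1;0 0 0 -.8 .01 0 -1;0 0 0 -.8 .02 0 -1;0 0 0 -.05 0 .8 -1' 5
python3 - <<'E'
from h import *
go([.5325,.2003,.013],-.42)
c=viewer.camera("scene");i=c["img"][:,:,::-1]
cv2.imwrite("pics/e.png",cv2.resize(i[150:300,290:480],None,fx=4,fy=4,interpolation=cv2.INTER_CUBIC))
E
```

```text
time: 9.05
position: [0.5289, 0.2023, 0.1635]
tool_rot: [0.978, -0.209, 0.003, -0.002]
ft_force: [0.9, -0.0, -0.6]
grip_width: 0.0869
shift units [0.08 0.03 3.76] turn units [-0.06 -0.07 -0.02] | pos [0.5289 0.2023 0.1635] yaw -0.421 tilt [0.007 0.002] F [ 0.9 -0.  -0.6] w 0.0869 t 9.05 j6 2.16
```

View pics/e.png

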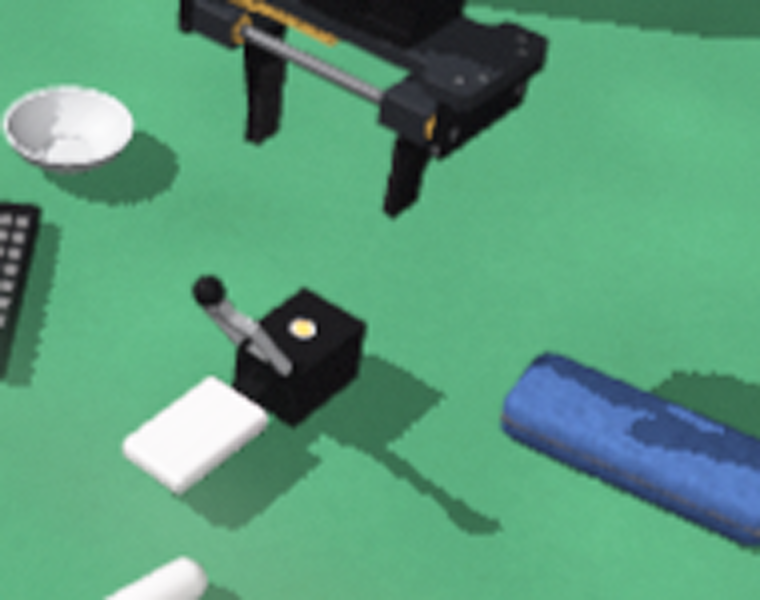

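```bash

python3 -m crank '0 -.07 0 .08 .03 .8 -1;-.05 0 0 0 0 .8 -1;0 0 0 0 0 .8 -1;0 0 0 0 0 .7 -1' 5
python3 - <<'E'
from h import *
go([.5325,.2003,.013],-.42)
E
```

```text
time: 9.6
position: [0.5272, 0.1993, 0.0315]
tool_rot: [0.978, -0.209, -0.004, 0.001]
ft_force: [-0.3, -0.7, 0.8]
grip_width: 0.0875
shift units [ 0.11 -0.08  0.46] turn units [ 0.05  0.09 -0.01] | pos [0.5272 0.1993 0.0315] yaw -0.421 tilt [-0.009 -0.001] F [-0.3 -0.7  0.8] w 0.0875 t 9.6 j6 2.15
```

```bash

python3 -m crank '0 .09 0 .1 -.08 .42 -1;0 0 0 0 0 .02 -.3;0 0 0 0 0 0 0;0 0 0 0 0 0 .4' 8
python3 -m crank '0 0 0 0 0 0 .6;0 0 0 0 0 0 .6' 40
python3 - <<'E'
from h import *
go([.5325,.2003,.013],-.42)
E
```

```text
time: 10.1
position: [0.532, 0.2005, 0.0125]
tool_rot: [0.978, -0.209, -0.001, 0.003]
ft_force: [-0.2, -0.6, 0.4]
grip_width: 0.065
time: 10.35
position: [0.5329, 0.2008, 0.0139]
tool_rot: [0.978, -0.209, 0.0, 0.002]
ft_force: [0.9, -0.0, -4.1]
grip_width: 0.0475
shift units [-0.    0.01  0.02] turn units [ 0.04 -0.02 -0.01] | pos [0.5329 0.2008 0.0139] yaw -0.421 tilt [-0.    -0.004] F [ 0.9 -0.  -4.1] w 0.0475 t 10.35 j6 2.16
```

```bash

python3 -m crank '0 0 0 0 0 -.3 .8;0 0 0 0 0 -.5 .8;0 0 0 0 0 -.8 .8;0 0 0 0 0 -.8 .8;0 0 0 0 0 -.8 .8' 45
python3 -m crank '0 0 0 0 0 -.8 .8;0 0 0 0 0 -.3 .8' 45
python3 - <<'E'
from h import *
go([.522,-.162,.18],-.42)
c=viewer.camera("scene");i=c["img"][:,:,::-1]
cv2.imwrite("pics/f.png",cv2.resize(i[120:300,250:480],None,fx=3.4,fy=3.4,interpolation=cv2.INTER_CUBIC))
E
```

```text
time: 10.98
position: [0.5266, 0.2001, 0.1418]
tool_rot: [0.978, -0.209, -0.008, 0.005]
ft_force: [1.3, 0.1, -5.9]
grip_width: 0.0477
time: 11.22
position: [0.5263, 0.2003, 0.1885]
tool_rot: [0.978, -0.209, -0.008, 0.005]
ft_force: [1.0, -0.7, -5.5]
grip_width: 0.0476
shift units [3.61 8.31 0.28] turn units [ 0.15  0.15 -0.01] | pos [0.5263 0.2003 0.1885] yaw -0.421 tilt [-0.017 -0.007] F [ 1.  -0.7 -5.5] w 0.0476 t 11.225 j6 2.16
```

View pics/f.png

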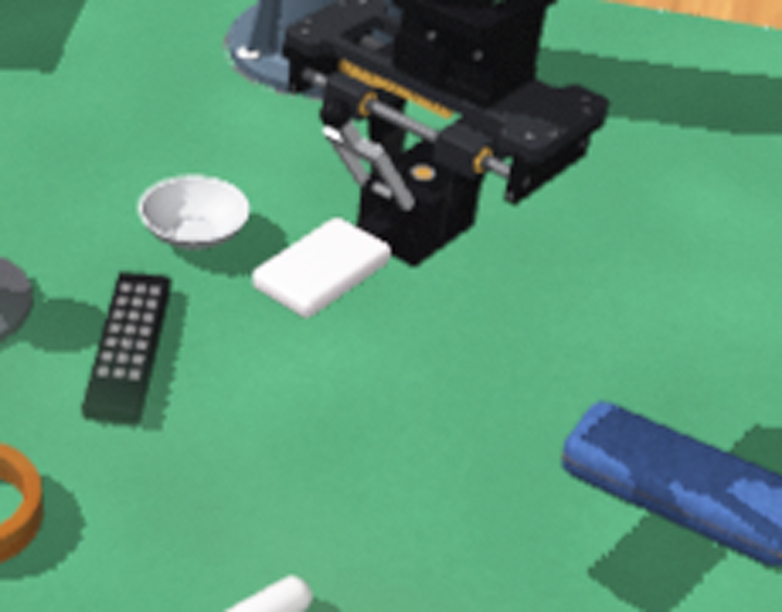

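```bash

python3 -m crank '.15 .15 0 .1 .3 0 .8;0 0 0 .3 .7 0 .8;0 0 0 .36 .83 0 .8;0 0 0 .36 .83 0 .8;0 0 0 .36 .83 0 .8' 45
python3 -m crank '0 0 0 .36 .83 0 .8;0 0 0 .36 .83 0 .8;0 0 0 .36 .83 0 .8;0 0 0 .36 .8 0 .8;0 0 0 .2 .4 0 .8' 45
python3 - <<'E'
from h import *
go([.522,-.162,.18],-.42)
E
```

```text
time: 11.9
position: [0.5154, 0.0437, 0.1819]
tool_rot: [0.978, -0.206, -0.007, 0.002]
ft_force: [1.3, 0.5, -7.1]
grip_width: 0.0478
time: 12.52
position: [0.5058, -0.1258, 0.1736]
tool_rot: [0.978, -0.208, -0.016, 0.002]
ft_force: [-0.4, -0.1, -6.4]
grip_width: 0.0475
shift units [ 0.73  0.66 -0.18] turn units [0.11 0.34 0.  ] | pos [ 0.5058 -0.1258  0.1736] yaw -0.42 tilt [-0.031  0.003] F [-0.4 -0.1 -6.4] w 0.0475 t 12.525 j6 1.55
```

```bash

python3 -m crank '.1 .35 0 .36 .33 -.1 .8;0 0 0 .36 .33 0 .8;0 0 0 0 0 0 .8' 45
python3 - <<'E'
from h import *
go([.522,-.162,.18],-.42)
for n,(x0,y0) in {"scene":(150,100),"top":(240,130)}.items():
    c=viewer.camera(n);i=c["img"][:,:,::-1]
    cv2.imwrite(f"pics/g_{n}.png",cv2.resize(i[y0:y0+150,x0:x0+190],None,fx=4,fy=4,interpolation=cv2.INTER_CUBIC))
E
```

```text
time: 12.9
position: [0.5191, -0.1633, 0.1743]
tool_rot: [0.978, -0.21, -0.003, -0.001]
ft_force: [-0.2, 0.6, -6.6]
grip_width: 0.0479
shift units [ 0.05 -0.06 -0.14] turn units [-0.    0.07 -0.03] | pos [ 0.5191 -0.1633  0.1743] yaw -0.422 tilt [-0.005  0.003] F [-0.2  0.6 -6.6] w 0.0479 t 12.9 j6 1.48
```

View pics/g_scene.png

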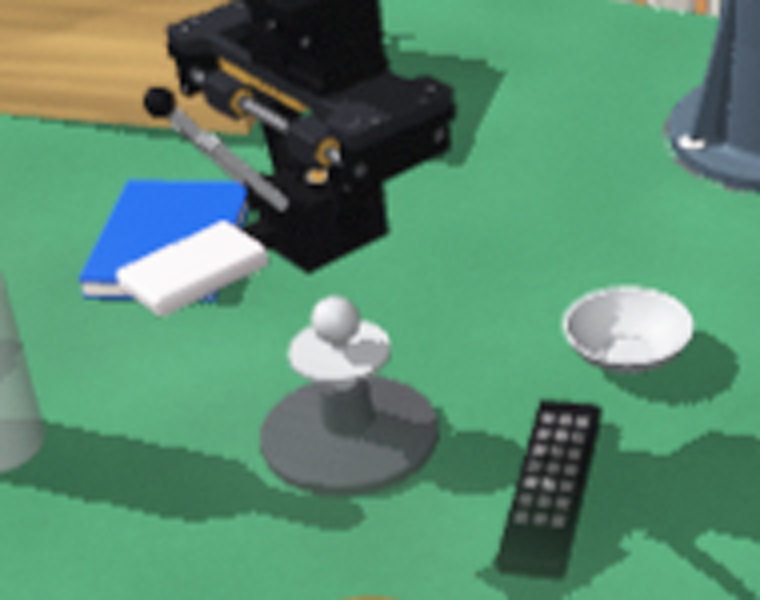

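View pics/g_top.png

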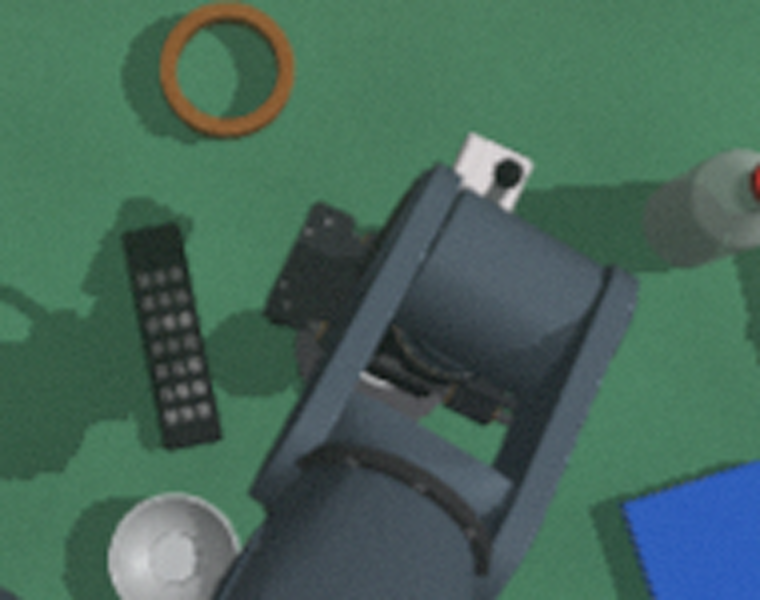

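```bash
cat >> h.py <<'E'
def model(c,tcp,yaw,under):
    Rz=np.array([[np.cos(yaw),-np.sin(yaw)],[np.sin(yaw),np.cos(yaw)]])
    def W(x,y,z): return list(np.array(tcp[:2])+Rz@[x,y])+[under+z]
    P={}
    P["panel"]=[W(136,23,31) if 0 else W(.136,.023,.031),W(.136,-.023,.031),W(.06,-.023,.031),W(.06,.023,.031)]
    P["bot"]=[W(a*.032,b*.024,0) for a,b in((1,1),(1,-1),(-1,-1),(-1,1))]
    P["top"]=[W(a*.032,b*.024,.046) for a,b in((1,1),(1,-1),(-1,-1),(-1,1))]
    return {k:np.array([proj(c,p) for p in v]) for k,v in P.items()}
def overlay(c,tcp,yaw,under,x0,y0,f,name,w=190,h=150):
    i=cv2.resize(c["img"][y0:y0+h,x0:x0+w,::-1],None,fx=f,fy=f,interpolation=cv2.INTER_CUBIC)
    for k,v in model(c,tcp,yaw,under).items():
        cv2.polylines(i,[np.round((v-[x0,y0]+.5)*f).astype(np.int32)],True,(0,0,255) if k!="bot" else (0,255,255),1)
    cv2.imwrite(name,i)
E
python3 - <<'E'
from h import *
c=viewer.camera("scene"); o=robot.get_obs(); p=o["position"]
overlay(c,p-np.array([.0004,.0005,0]),-.422,p[2]-.014,150,100,4,"pics/h.png")
go([.522,-.162,.18],-.42)
E
```

```text
shift units [ 0.11 -0.02 -0.15] turn units [-0.01  0.1  -0.  ] | pos [ 0.5177 -0.161   0.1742] yaw -0.42 tilt [-0.008  0.005] F [ 0.1 -0.4 -5.2] w 0.0474 t 13.05 j6 1.48
```

View pics/h.png

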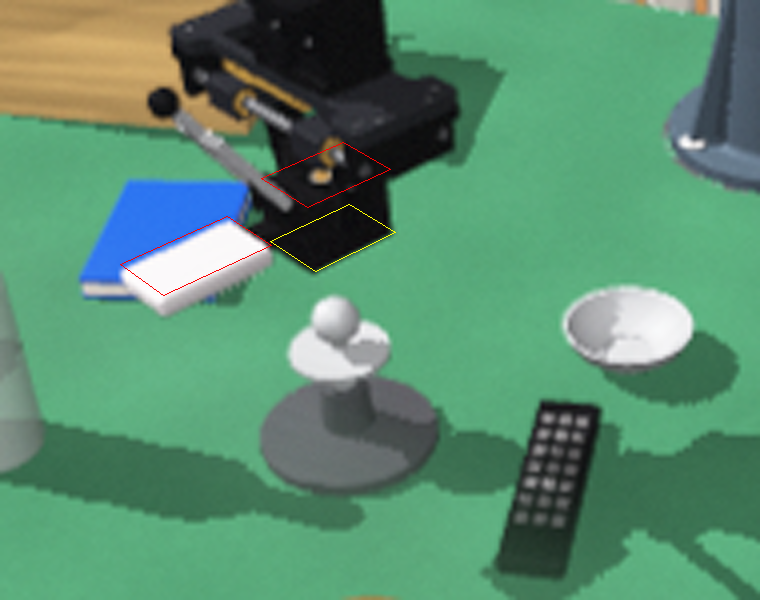

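```bash

python3 -m crank '0 .1 0 .12 0 .3 .8;0 0 0 0 0 .4 .8;0 0 0 0 0 0 .8' 45
python3 - <<'E'
from h import *
go([.5225,-.1625,.139],-.42)
E
```

```text
time: 13.42
position: [0.5218, -0.1605, 0.1441]
tool_rot: [0.978, -0.207, -0.0, -0.001]
ft_force: [0.1, -0.1, -5.8]
grip_width: 0.0475
shift units [0.04 0.04 0.13] turn units [-0.02  0.02  0.03] | pos [ 0.5218 -0.1605  0.1441] yaw -0.417 tilt [-0.001  0.002] F [ 0.1 -0.1 -5.8] w 0.0475 t 13.425 j6 1.48
```

```bash

python3 -m crank '0 0 0 .03 .04 .13 .8;0 0 0 0 0 0 .8' 45
python3 - <<'E'
from h import *
go([.5225,-.1625,.127],-.42)
c=viewer.camera("scene"); o=robot.get_obs(); p=o["position"]
overlay(c,p,-.42,p[2]-.014,180,110,5,"pics/i.png",150,110)
c=viewer.camera("top")
i=cv2.resize(c["img"][140:260,270:420,::-1],None,fx=5,fy=5,interpolation=cv2.INTER_CUBIC);cv2.imwrite("pics/i_top.png",i)
E
```

```text
time: 13.68
position: [0.5227, -0.1621, 0.1387]
tool_rot: [0.978, -0.207, -0.0, -0.001]
ft_force: [0.4, -0.2, -5.1]
grip_width: 0.0476
shift units [-0.    0.01  0.29] turn units [-0.02  0.01  0.04] | pos [ 0.5227 -0.1621  0.1387] yaw -0.417 tilt [0.    0.002] F [ 0.4 -0.2 -5.1] w 0.0476 t 13.675 j6 1.48
```

View pics/i.png

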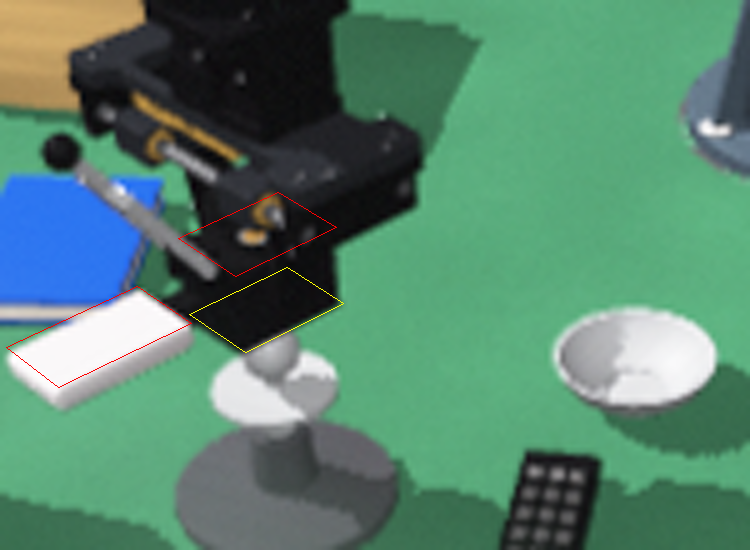

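The underside is just above the ball. I'll feel my way down in small steps.

```bash

python3 -m crank '0 0 0 0 .01 .1 .8;0 0 0 0 0 .1 .8'
python3 -m crank '0 0 0 0 0 .08 .8;0 0 0 0 0 0 .8'
python3 - <<'E'
from h import *
go([.5225,-.1625,.127],-.42)
E
```

```text
time: 14.02
position: [0.5237, -0.1632, 0.1318]
tool_rot: [0.978, -0.207, 0.002, -0.0]
ft_force: [0.2, -0.7, -6.3]
grip_width: 0.0475
time: 14.28
position: [0.5234, -0.1631, 0.128]
tool_rot: [0.978, -0.207, 0.001, -0.0]
ft_force: [0.1, 0.4, -5.2]
grip_width: 0.0475
shift units [-0.03 -0.    0.02] turn units [-0.02 -0.02  0.04] | pos [ 0.5234 -0.1631  0.128 ] yaw -0.417 tilt [0.003 0.   ] F [ 0.1  0.4 -5.2] w 0.0475 t 14.275 j6 1.48
```

```bash

python3 -m crank '0 0 0 -.02 0 .07 .8;0 0 0 0 0 0 .8'
python3 -m crank '0 0 0 0 0 .06 .8;0 0 0 0 0 0 .8'
python3 -m crank '0 0 0 0 0 .05 .8;0 0 0 0 0 0 .8'
python3 - <<'E'
from h import *
go([.5225,-.1625,.127],-.42)
E
```

```text
time: 14.52
position: [0.5226, -0.1627, 0.125]
tool_rot: [0.978, -0.207, 0.001, -0.001]
ft_force: [0.8, -0.2, -6.2]
grip_width: 0.0477
time: 14.78
position: [0.5227, -0.1628, 0.1225]
tool_rot: [0.978, -0.207, 0.001, -0.0]
ft_force: [-0.8, -0.3, -5.9]
grip_width: 0.0476
time: 15.02
position: [0.5228, -0.1628, 0.1204]
tool_rot: [0.978, -0.207, 0.001, -0.0]
ft_force: [0.2, 0.7, -6.2]
grip_width: 0.0477
shift units [-0.01 -0.   -0.16] turn units [-0.02 -0.03  0.04] | pos [ 0.5228 -0.1628  0.1204] yaw -0.417 tilt [0.003 0.   ] F [ 0.2  0.7 -6.2] w 0.0477 t 15.025 j6 1.48
```

```bash

python3 -m crank '0 0 0 0 0 .06 .8;0 0 0 0 0 0 .8'
python3 -m crank '0 0 0 0 0 .06 .8;0 0 0 0 0 0 .8'
python3 -m crank '0 0 0 0 0 .06 .8;0 0 0 0 0 0 .8'
```

```text
time: 15.28
position: [0.5228, -0.1628, 0.1179]
tool_rot: [0.978, -0.207, 0.001, -0.0]
ft_force: [0.7, 0.4, -6.4]
grip_width: 0.0474
time: 15.52
position: [0.5228, -0.1624, 0.1153]
tool_rot: [0.978, -0.207, 0.001, -0.001]
ft_force: [-0.3, 0.4, -6.0]
grip_width: 0.0478
time: 15.78
position: [0.5228, -0.1623, 0.1128]
tool_rot: [0.978, -0.207, 0.001, -0.001]
ft_force: [0.8, -0.0, -6.0]
grip_width: 0.0479
```

```bash

python3 -m crank '0 0 0 0 0 .07 .8;0 0 0 0 0 0 .8'
python3 -m crank '0 0 0 0 0 .07 .8;0 0 0 0 0 0 .8'
python3 -m crank '0 0 0 0 0 .07 .8;0 0 0 0 0 0 .8'
python3 - <<'E'
from h import *
go([.5225,-.1625,.091],-.42)
E
```

```text
time: 16.02
position: [0.5228, -0.1623, 0.1097]
tool_rot: [0.978, -0.207, 0.001, -0.001]
ft_force: [0.2, 0.3, -6.2]
grip_width: 0.0476
time: 16.27
position: [0.5228, -0.1623, 0.1067]
tool_rot: [0.978, -0.207, 0.001, -0.001]
ft_force: [-0.9, -0.4, -5.8]
grip_width: 0.0476
time: 16.52
position: [0.5228, -0.1623, 0.1037]
tool_rot: [0.978, -0.207, 0.001, -0.001]
ft_force: [-0.6, 0.0, -6.0]
grip_width: 0.0477
shift units [-0.    0.01  0.32] turn units [-0.02 -0.02  0.03] | pos [ 0.5228 -0.1623  0.1037] yaw -0.417 tilt [0.003 0.001] F [-0.6  0.  -6. ] w 0.0477 t 16.525 j6 1.48
```

```bash

python3 -m crank '0 0 0 0 0 .06 .8;0 0 0 0 0 0 .8'
python3 -m crank '0 0 0 0 0 .05 .8;0 0 0 0 0 0 .8'
python3 -m crank '0 0 0 0 0 .05 .8;0 0 0 0 0 0 .8'
python3 - <<'E'
from h import *
go([.5225,-.1625,.091],-.42)
c=viewer.camera("scene"); o=robot.get_obs(); p=o["position"]
i=cv2.resize(c["img"][110:220,180:330,::-1],None,fx=5,fy=5,interpolation=cv2.INTER_CUBIC);cv2.imwrite("pics/j.png",i)
E
```

```text
time: 16.77
position: [0.5228, -0.1622, 0.1011]
tool_rot: [0.978, -0.207, 0.001, -0.001]
ft_force: [-0.9, -0.3, -6.7]
grip_width: 0.0476
time: 17.02
position: [0.5228, -0.1622, 0.0989]
tool_rot: [0.978, -0.207, 0.001, -0.001]
ft_force: [0.0, 0.0, -6.2]
grip_width: 0.0479
time: 17.27
position: [0.5229, -0.1623, 0.097]
tool_rot: [0.978, -0.207, 0.001, -0.001]
ft_force: [-0.1, 0.3, -5.4]
grip_width: 0.0477
shift units [-0.01  0.01  0.15] turn units [-0.03 -0.02  0.03] | pos [ 0.5229 -0.1623  0.097 ] yaw -0.417 tilt [0.003 0.001] F [-0.1  0.3 -5.4] w 0.0477 t 17.275 j6 1.48
```

View pics/j.png

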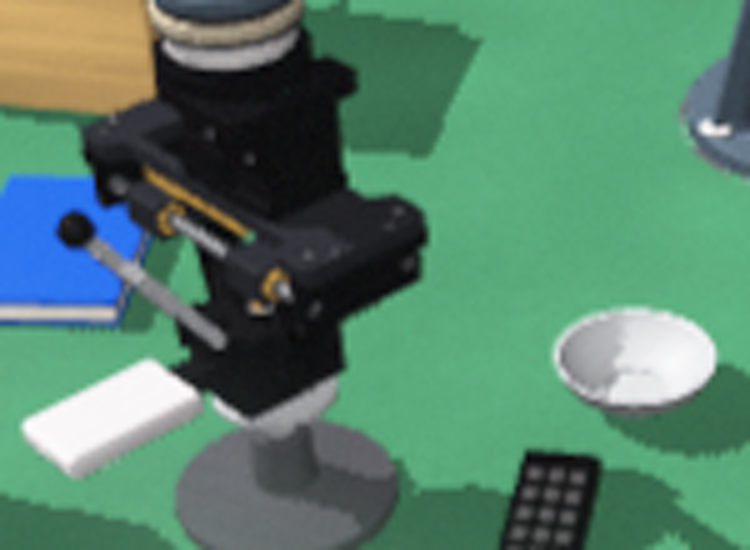

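```bash

python3 -m crank '0 0 0 0 0 .04 .8;0 0 0 0 0 0 .8'
python3 -m crank '0 0 0 0 0 .04 .8;0 0 0 0 0 0 .8'
python3 -m crank '0 0 0 0 0 .04 .8;0 0 0 0 0 0 .8'
```

```text
time: 17.58
position: [0.523, -0.1622, 0.0955]
tool_rot: [0.978, -0.207, 0.001, -0.001]
ft_force: [0.4, 1.6, -4.9]
grip_width: 0.0477
time: 17.82
position: [0.523, -0.1622, 0.094]
tool_rot: [0.978, -0.207, 0.001, -0.001]
ft_force: [-0.3, 1.3, -5.2]
grip_width: 0.0475
time: 18.08
position: [0.523, -0.1623, 0.0925]
tool_rot: [0.978, -0.207, 0.001, -0.001]
ft_force: [0.3, 1.0, -3.8]
grip_width: 0.0479
```

```bash

python3 -m crank '0 0 0 0 0 .03 .8;0 0 0 0 0 0 .8'
python3 -m crank '0 0 0 0 0 .03 .8;0 0 0 0 0 0 .8'
```

```text
time: 18.32
position: [0.523, -0.1622, 0.0926]
tool_rot: [0.978, -0.207, 0.002, -0.001]
ft_force: [-0.6, 1.3, -3.2]
grip_width: 0.0477
time: 18.58
position: [0.523, -0.1622, 0.0925]
tool_rot: [0.978, -0.207, 0.002, -0.0]
ft_force: [-0.5, 0.9, -4.6]
grip_width: 0.0479
```

```bash

python3 -m crank '0 0 0 0 0 .05 .8;0 0 0 0 0 0.05 .8'
python3 -m crank '0 0 0 0 0 .08 .8;0 0 0 0 0 0.08 .8'
python3 - <<'E'
from h import *
go([.523,-.1625,.0925],-.42)
E
```

```text
time: 18.82
position: [0.5231, -0.1623, 0.0923]
tool_rot: [0.978, -0.206, 0.002, -0.0]
ft_force: [-5.0, 3.7, 16.4]
grip_width: 0.0477
time: 19.08
position: [0.5232, -0.1623, 0.0923]
tool_rot: [0.979, -0.206, 0.003, 0.001]
ft_force: [-7.4, 4.1, 23.5]
grip_width: 0.0478
shift units [-0.    0.01 -0.  ] turn units [ 0.   -0.07  0.05] | pos [ 0.5232 -0.1623  0.0923] yaw -0.415 tilt [ 0.005 -0.002] F [-7.4  4.1 23.5] w 0.0478 t 19.075 j6 1.48
```

Firm contact: z stopped at 0.0923 with about 23 N, which matches the collar height I expected. I'm easing off, opening, and checking the pin.

```bash

python3 -m crank '0 -.05 0 0 0 0 .8;0 0 0 0 0 0 .8'
python3 -m crank '0 0 0 0 0 0 .2;0 0 0 0 0 0 0;0 0 0 0 0 0 -.4;0 0 0 0 0 0 -1;0 0 0 0 0 0 -1' 10
python3 - <<'E'
from h import *
go([.523,-.1625,.0925],-.42)
c=viewer.camera("scene"); o=robot.get_obs(); p=o["position"]
i=cv2.resize(c["img"][110:220,180:330,::-1],None,fx=5,fy=5,interpolation=cv2.INTER_CUBIC);cv2.imwrite("pics/k.png",i)
E
```

```text
time: 19.32
position: [0.5231, -0.1623, 0.0926]
tool_rot: [0.979, -0.206, 0.001, 0.0]
ft_force: [-0.4, 0.9, -3.0]
grip_width: 0.0478
time: 19.95
position: [0.5256, -0.1641, 0.0926]
tool_rot: [0.979, -0.206, 0.004, 0.001]
ft_force: [-0.4, -0.1, -0.5]
grip_width: 0.0702
shift units [-0.08 -0.01  0.  ] turn units [ 0.01 -0.09  0.05] | pos [ 0.5256 -0.1641  0.0926] yaw -0.415 tilt [ 0.007 -0.004] F [-0.4 -0.1 -0.5] w 0.0702 t 19.95 j6 1.48
```

View pics/k.png

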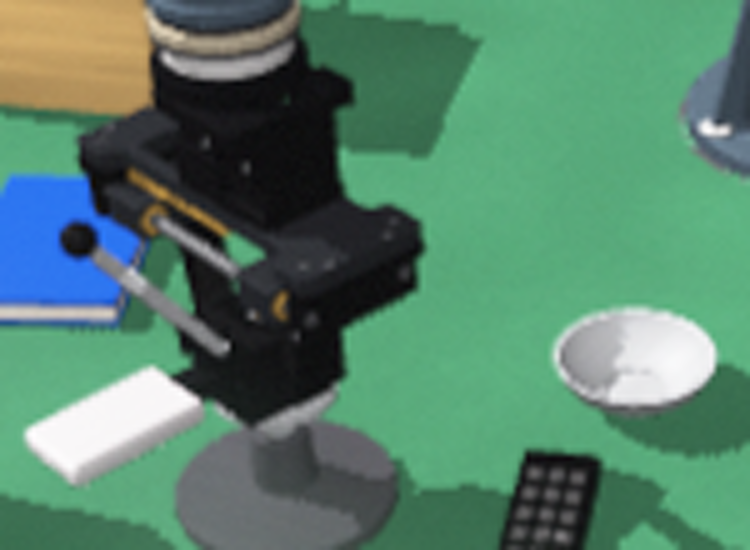

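```bash

python3 -m crank '0 -.08 0 -.06 0 -.2 -1;0 0 0 0 0 -.6 -1;0 0 0 -.1 0 -.8 -1;0 0 0 -.3 0 -.8 -1'
python3 - <<'E'
from h import *
go([.523,-.1625,.0925],-.42)
c=viewer.camera("scene"); o=robot.get_obs(); p=o["position"]
overlay(c,[.523,-.1625],-.417,.078,180,110,5,"pics/l2.png",150,110)
i=cv2.resize(c["img"][140:220,190:290,::-1],None,fx=7.5,fy=7.5,interpolation=cv2.INTER_CUBIC);cv2.imwrite("pics/l.png",i)
E
```

```text
time: 20.5
position: [0.5077, -0.1563, 0.1901]
tool_rot: [0.978, -0.206, -0.002, -0.0]
ft_force: [0.2, -0.7, 1.5]
grip_width: 0.0874
shift units [ 0.42 -0.02  2.44] turn units [0.01 0.05 0.05] | pos [ 0.5077 -0.1563  0.1901] yaw -0.416 tilt [-0.004  0.001] F [ 0.2 -0.7  1.5] w 0.0874 t 20.5 j6 1.48
```

View pics/l.png

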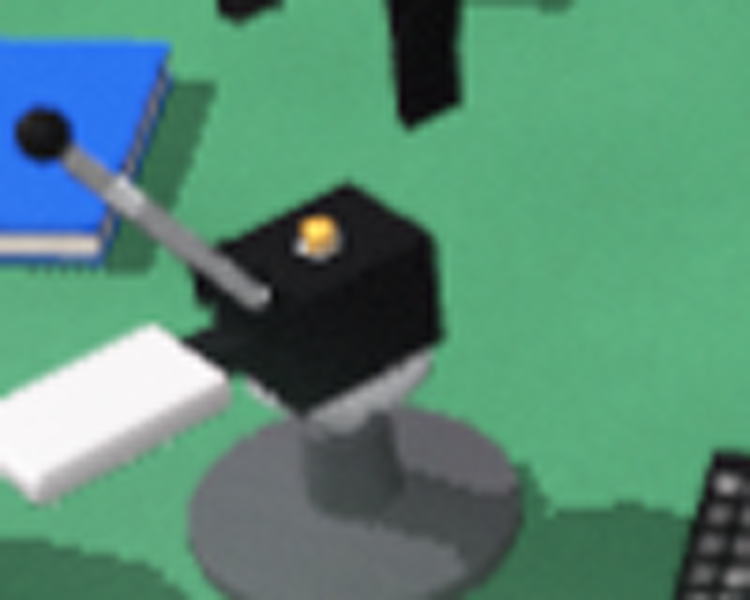

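View pics/l2.png

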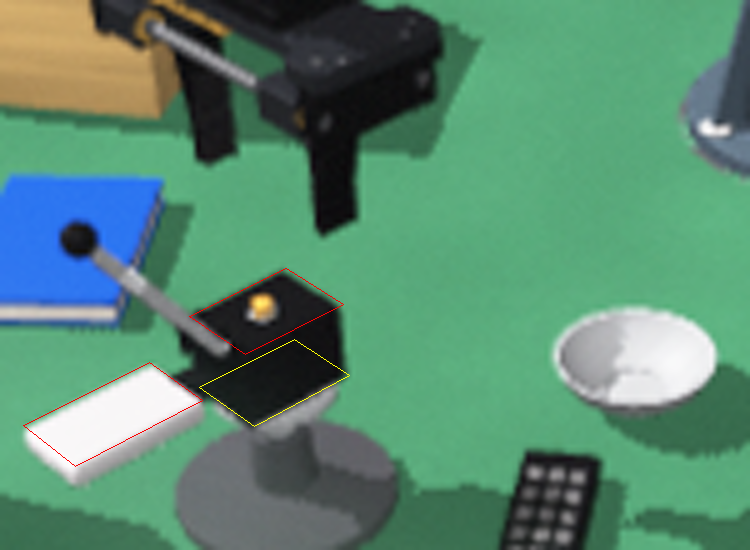

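The pin stands fully up (crop 318,232 above its ring) and the underside sits on the collar. Next I'll go over to the lamp side with the fingers shut and swing the lever back with one-way pushes.

```bash
cat >> h.py <<'E'
C=np.array([.523,-.1625,.101]);Y=-.417
def cp(x,z,y=0): return C+[np.cos(Y)*x-np.sin(Y)*y,np.sin(Y)*x+np.cos(Y)*y,z]
def loc():
    p=robot.get_obs()["position"]-C; print("local x,y,z mm",np.round([1e3*(np.cos(Y)*p[0]+np.sin(Y)*p[1]),1e3*(-np.sin(Y)*p[0]+np.cos(Y)*p[1]),1e3*p[2]],1))
E
python3 -m crank '0 0 0 0 0 -.9 1;0 0 0 0 0 -.9 1;0 0 0 .5 0 0 1;0 0 0 .9 0 0 1;0 0 0 .9 0 0 1' 10
python3 -m crank '0 0 0 .9 0 0 1;0 0 0 .4 0 0 1'
python3 - <<'E'
from h import *
go(cp(.130,.106),Y);loc()
E
```

```text
time: 21.18
position: [0.5917, -0.1926, 0.274]
tool_rot: [0.979, -0.206, 0.002, 0.001]
ft_force: [-0.1, 0.3, -0.5]
grip_width: 0.0446
time: 21.42
position: [0.6416, -0.2147, 0.2751]
tool_rot: [0.979, -0.206, 0.003, 0.002]
ft_force: [-0.3, 0.3, 0.4]
grip_width: 0.0247
shift units [-0.    0.01  1.7 ] turn units [ 0.03 -0.08  0.02] | pos [ 0.6416 -0.2147  0.2751] yaw -0.415 tilt [ 0.005 -0.005] F [-0.3  0.3  0.4] w 0.0247 t 21.425 j6 1.5
local x,y,z mm [129.6   0.4 174.1]
```

```bash

python3 -m crank '0 -.08 0 .1 0 .8 1;0 0 0 0 0 .8 1;0 0 0 0 0 .1 1'
python3 - <<'E'
from h import *
go(cp(.113,.108),Y);loc()
c=viewer.camera("scene")
i=cv2.resize(c["img"][110:220,160:310,::-1],None,fx=5,fy=5,interpolation=cv2.INTER_CUBIC);cv2.imwrite("pics/m.png",i)
E
```

```text
time: 21.8
position: [0.6474, -0.2176, 0.2071]
tool_rot: [0.979, -0.206, 0.001, 0.002]
ft_force: [-0.1, 0.8, -0.2]
grip_width: 0.0021
shift units [-0.58 -0.   -0.05] turn units [ 0.03 -0.04  0.02] | pos [ 0.6474 -0.2176  0.2071] yaw -0.415 tilt [ 0.002 -0.004] F [-0.1  0.8 -0.2] w 0.0021 t 21.8 j6 1.5
local x,y,z mm [136.1  -0.  106.1]
```

View pics/m.png

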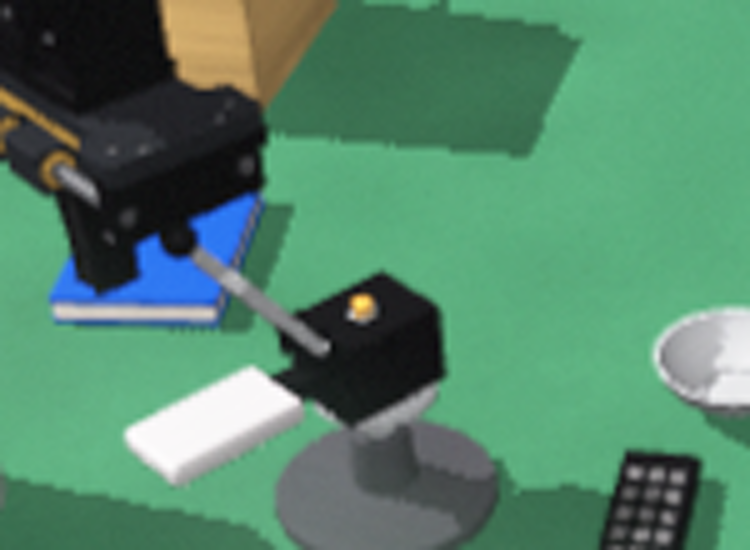

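```bash

python3 -m crank '0 0 0 -.3 0 0 1;0 0 0 -.3 0 0 1;0 0 0 -.2 0 -.03 1'
python3 -m crank '0 0 0 -.2 0 -.03 1;0 0 0 -.2 0 -.03 1;0 0 0 -.2 0 -.03 1'
python3 - <<'E'
from h import *
go(cp(.053,.112),Y);loc()
c=viewer.camera("scene")
i=cv2.resize(c["img"][110:220,160:310,::-1],None,fx=5,fy=5,interpolation=cv2.INTER_CUBIC);cv2.imwrite("pics/n.png",i)
E
```

```text
time: 22.22
position: [0.6198, -0.2054, 0.2139]
tool_rot: [0.979, -0.206, 0.007, 0.003]
ft_force: [2.3, -0.1, 1.9]
grip_width: 0.0007
time: 22.6
position: [0.5967, -0.1951, 0.2194]
tool_rot: [0.979, -0.206, 0.009, 0.004]
ft_force: [0.9, 0.0, -0.0]
grip_width: 0.0005
shift units [-0.69 -0.    0.15] turn units [ 0.04 -0.22  0.03] | pos [ 0.5967 -0.1951  0.2194] yaw -0.415 tilt [ 0.016 -0.011] F [ 0.9  0.  -0. ] w 0.0005 t 22.6 j6 1.49
local x,y,z mm [ 80.6   0.  118.4]
```

View pics/n.png

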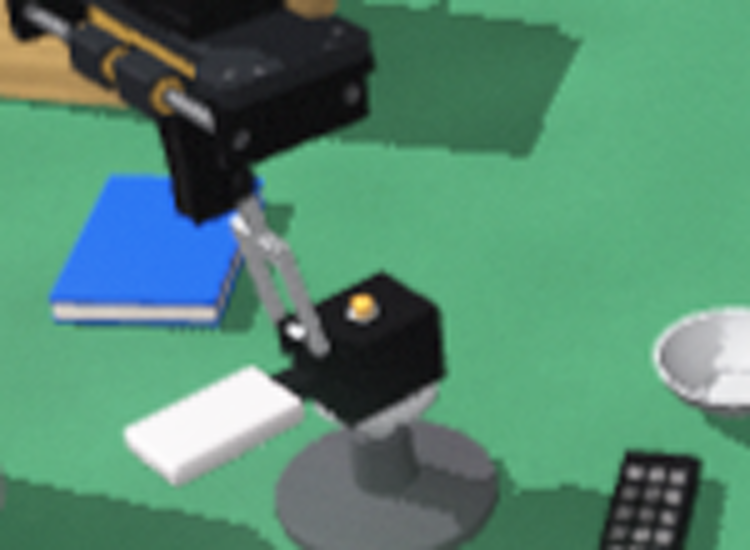

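```bash

python3 -m crank '0 -.22 0 -.2 0 .08 1;0 0 0 -.2 0 0.05 1;0 0 0 -.2 0 .05 1;0 0 0 -.2 0 0.05 1'
python3 - <<'E'
from h import *
go(cp(.024,.106),Y);loc()
c=viewer.camera("scene")
i=cv2.resize(c["img"][110:220,160:310,::-1],None,fx=5,fy=5,interpolation=cv2.INTER_CUBIC);cv2.imwrite("pics/o.png",i)
E
```

```text
time: 23.15
position: [0.5638, -0.1807, 0.2085]
tool_rot: [0.979, -0.206, -0.003, 0.001]
ft_force: [0.5, 0.6, 0.5]
grip_width: 0.0003
shift units [-0.52 -0.    0.04] turn units [0.04 0.07 0.03] | pos [ 0.5638 -0.1807  0.2085] yaw -0.415 tilt [-0.007 -0.001] F [0.5 0.6 0.5] w 0.0003 t 23.15 j6 1.49
local x,y,z mm [ 4.470e+01 -1.000e-01  1.075e+02]
```

View pics/o.png

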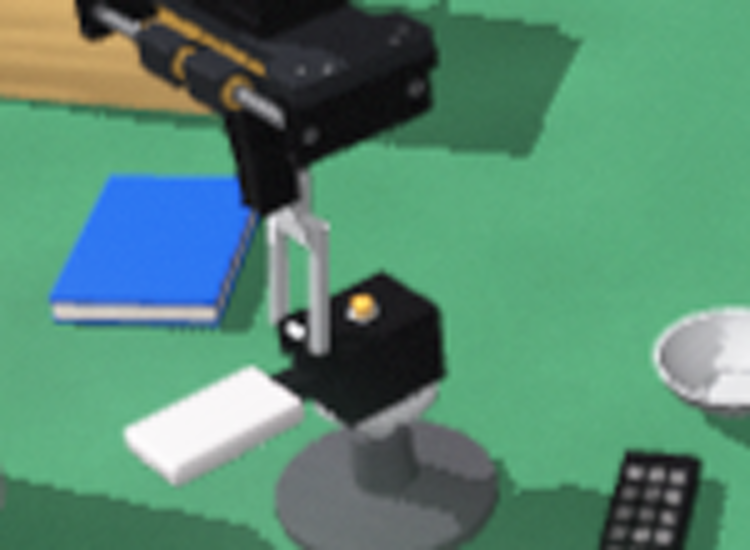

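```bash

python3 -m crank '0 .07 0 -.26 0 0 1;0 0 0 -.26 0 .04 1;0 0 0 -.22 0 .12 1;0 0 0 -.22 0 .15 1'
python3 - <<'E'
from h import *
go(cp(-.003,.088),Y);loc()
c=viewer.camera("scene")
i=cv2.resize(c["img"][110:220,160:310,::-1],None,fx=5,fy=5,interpolation=cv2.INTER_CUBIC);cv2.imwrite("pics/p.png",i)
E
```

```text
time: 23.7
position: [0.525, -0.1634, 0.1955]
tool_rot: [0.979, -0.206, -0.001, 0.001]
ft_force: [0.3, 0.4, -0.7]
grip_width: 0.0005
shift units [-0.13 -0.    0.16] turn units [0.04 0.02 0.03] | pos [ 0.525  -0.1634  0.1955] yaw -0.414 tilt [-0.003 -0.002] F [ 0.3  0.4 -0.7] w 0.0005 t 23.7 j6 1.48
local x,y,z mm [ 2.2 -0.1 94.5]
```

View pics/p.png

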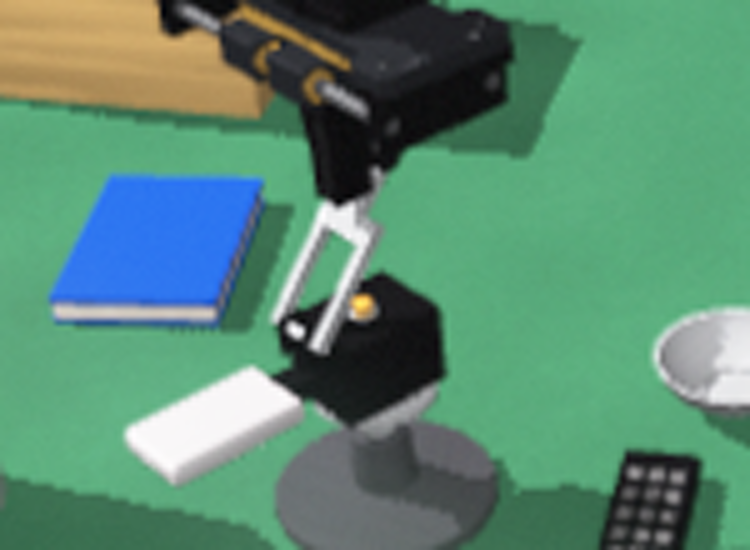

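```bash

python3 -m crank '0 0 0 -.18 0 .18 1;0 0 0 -.17 0 .2 1;0 0 0 -.15 0 .2 1'
python3 -m crank '0 0 0 -.05 0 .2 1;0 0 0 -.05 0 .2 1'
python3 - <<'E'
from h import *
go(cp(-.022,.040),Y);loc()
c=viewer.camera("scene")
i=cv2.resize(c["img"][110:220,160:310,::-1],None,fx=5,fy=5,interpolation=cv2.INTER_CUBIC);cv2.imwrite("pics/q.png",i)
E
```

```text
time: 24.12
position: [0.5038, -0.1542, 0.1701]
tool_rot: [0.979, -0.206, -0.003, 0.001]
ft_force: [-0.4, 0.4, -0.2]
grip_width: 0.0006
time: 24.38
position: [0.4994, -0.1523, 0.1527]
tool_rot: [0.979, -0.206, -0.003, 0.001]
ft_force: [-0.7, -1.5, -0.5]
grip_width: 0.0006
shift units [ 0.09 -0.01  0.29] turn units [0.04 0.06 0.03] | pos [ 0.4994 -0.1523  0.1527] yaw -0.414 tilt [-0.006 -0.001] F [-0.7 -1.5 -0.5] w 0.0006 t 24.375 j6 1.48
local x,y,z mm [-25.7  -0.3  51.7]
```

View pics/q.png

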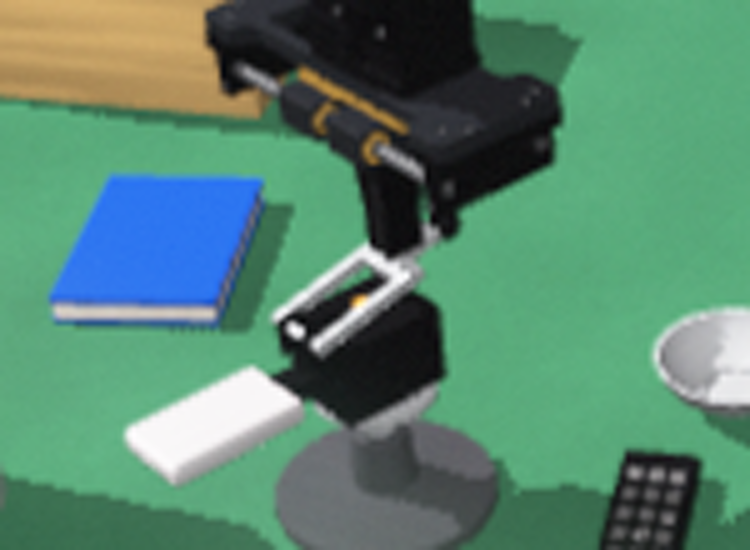

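```bash

python3 -m crank '0 0 0 .04 0 .12 1;0 0 0 .02 0 .12 1'
python3 -m crank '0 0 0 0 0 .08 1;0 0 0 0 0 0 1'
python3 -m crank '0 0 0 0 0 .06 1;0 0 0 0 0 0 1'
python3 - <<'E'
from h import *
go(cp(-.022,.033),Y);loc()
E
```

```text
time: 24.68
position: [0.501, -0.1531, 0.1415]
tool_rot: [0.979, -0.206, -0.004, 0.001]
ft_force: [-0.1, -0.1, 0.9]
grip_width: 0.0003
time: 24.92
position: [0.5013, -0.1532, 0.1377]
tool_rot: [0.979, -0.206, -0.004, 0.001]
ft_force: [0.8, 0.1, -0.2]
grip_width: 0.0004
time: 25.18
position: [0.5015, -0.1534, 0.1354]
tool_rot: [0.979, -0.206, -0.004, 0.001]
ft_force: [0.1, 0.1, -0.5]
grip_width: 0.0006
shift units [ 0.03 -0.01  0.03] turn units [0.03 0.08 0.03] | pos [ 0.5015 -0.1534  0.1354] yaw -0.414 tilt [-0.007 -0.   ] F [ 0.1  0.1 -0.5] w 0.0006 t 25.175 j6 1.48
local x,y,z mm [-23.4  -0.4  34.4]
```

```bash

python3 -m crank '0 0 0 .02 0 .05 1;0 0 0 0 0 0 1'
python3 -m crank '0 0 0 0 0 .06 1;0 0 0 0 0 0.06 1'
python3 - <<'E'
from h import *
go(cp(-.022,.033),Y);loc()
c=viewer.camera("scene")
i=cv2.resize(c["img"][110:220,160:310,::-1],None,fx=5,fy=5,interpolation=cv2.INTER_CUBIC);cv2.imwrite("pics/r.png",i)
E
```

```text
time: 25.42
position: [0.5021, -0.1536, 0.1352]
tool_rot: [0.979, -0.206, -0.004, 0.001]
ft_force: [0.1, 0.7, -0.1]
grip_width: 0.0004
time: 25.68
position: [0.5024, -0.1538, 0.1345]
tool_rot: [0.979, -0.205, -0.003, 0.001]
ft_force: [-6.2, 2.3, 22.8]
grip_width: 0.0005
shift units [ 0.01 -0.01  0.01] turn units [0.04 0.06 0.04] | pos [ 0.5024 -0.1538  0.1345] yaw -0.413 tilt [-0.006 -0.002] F [-6.2  2.3 22.8] w 0.0005 t 25.675 j6 1.48
local x,y,z mm [-22.4  -0.4  33.5]
```

View pics/r.png

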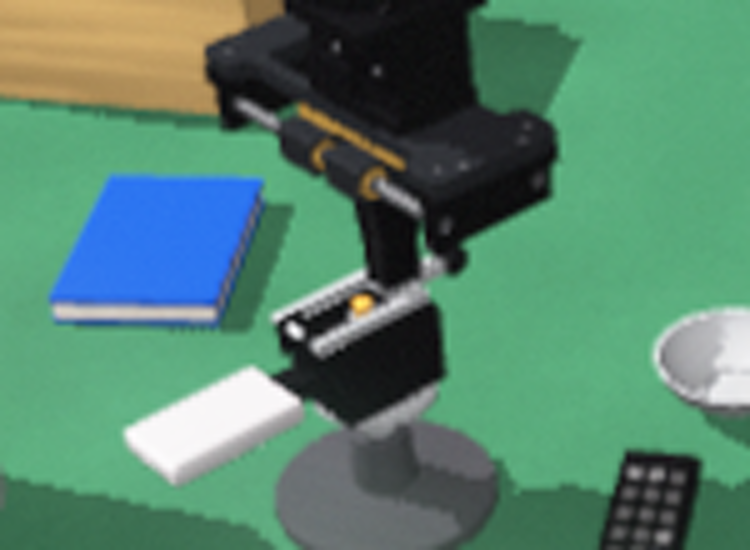

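```bash

python3 -m crank '0 0 0 0 0 .06 1;0 0 0 0 0 0.07 1'
python3 - <<'E'
from h import *
loc()
E
python3 -m crank '0 0 0 0 0 0 1;0 0 0 0 0 -.1 1;0 0 0 0 0 -.5 1;0 0 0 0 0 -.9 1;0 0 0 0 0 -.9 1'
python3 -m crank '0 0 0 -.9 0 -.3 1;0 0 0 -.9 0 0 1'
python3 - <<'E'
from h import *
c=viewer.camera("scene")
overlay(c,C,Y,.078,180,110,5,"pics/s2.png",150,110)
cv2.imwrite("pics/s_full.png",c["img"][:,:,::-1])
i=cv2.resize(c["img"][140:220,190:290,::-1],None,fx=7.5,fy=7.5,interpolation=cv2.INTER_CUBIC);cv2.imwrite("pics/s.png",i)
print([ (n,(proj(c,cp(*q))-[190,140]+.5)*7.5) for n,q in {"knob0":(-.06,.029),"knob.1":(.04-.0995,.039),"hinge":(.04,.029)}.items()])
t=viewer.camera("top")
cv2.imwrite("pics/s_top.png",t["img"][:,:,::-1])
go(C)
E
```

```text
time: 25.98
position: [0.5024, -0.1537, 0.1345]
tool_rot: [0.979, -0.205, -0.002, 0.002]
ft_force: [-5.2, 1.5, 23.0]
grip_width: 0.0006
local x,y,z mm [-22.4  -0.4  33.5]
time: 26.6
position: [0.501, -0.1526, 0.23]
tool_rot: [0.979, -0.205, -0.005, 0.001]
ft_force: [-0.3, 0.1, -0.8]
grip_width: 0.0007
time: 26.85
position: [0.4383, -0.1257, 0.2453]
tool_rot: [0.979, -0.205, -0.001, 0.002]
ft_force: [-0.5, 0.0, -0.6]
grip_width: 0.0007
[('knob0', array([456.47302185, 158.94805371])), ('knob.1', array([453.34696539, 135.50114835])), ('hinge', array([228.35258555, 271.88624977]))]
shift units [ 2.44 -0.01  3.57] | pos [ 0.4347 -0.1235  0.2443] yaw -0.413 tilt [-0.008 -0.001] F [ 0.2 -0.3 -0.1] w 0.0003 t 26.95 j6 1.46
```

View pics/s.png

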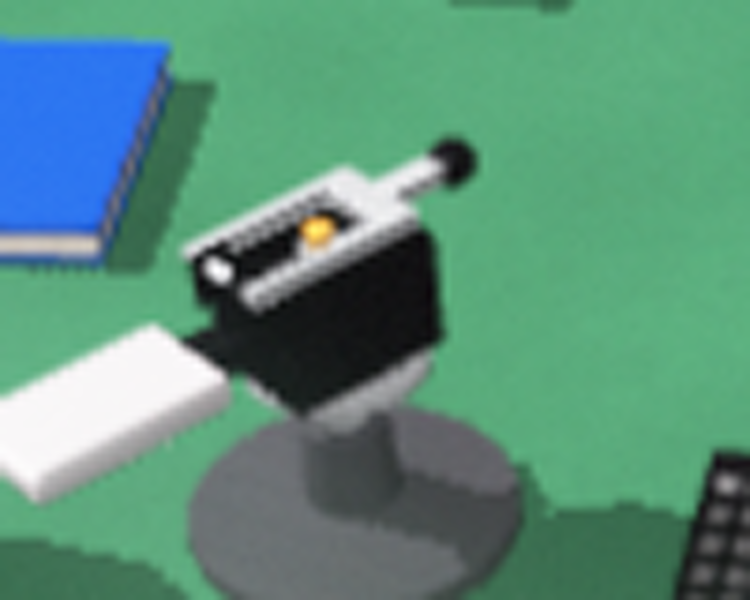

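View pics/s_top.png

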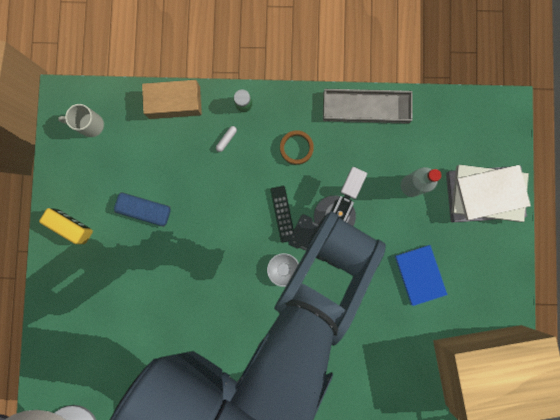

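View pics/s_full.png

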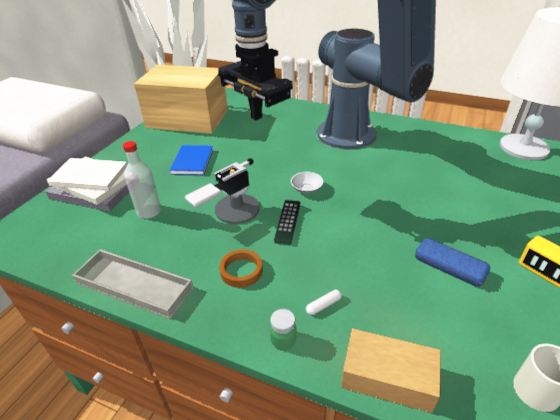

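The knob (crop 453,162) is where a flat lever should put it, the pin is still up, and nothing else has moved. I'm handing in.

```bash
python3 -c "
from h import *
print(robot.hand_in())"
```

```text
the job is handed in; nothing more can be done
None
```

The lamp head is on its stand with the lever locked flat, and I handed the job in at about 27 s of the 72 s allowed.

- **Lever up:** I swung the lever up to roughly 2.1 rad, judged from the hand's path, and the block did not move.
- **Seating:** I carried the coupler level and lowered it over the ball in small steps. It met no side resistance, then stopped firmly at about 23 N with the underside about 78 mm above the dresser.
- **Pin:** With the hand off, the picture showed the brass pin fully up and the underside on the collar.
- **Locking:** I pushed the lever over with shut fingers and pressed the bridge down at about 23 N. A second press moved it no further.

My last pictures showed the knob within about 1 pixel of where a flat lever puts it. The pin was still up, the lamp was upright, and the hand was well clear. The other things looked to be where they were, judged by eye only.

The bridge stopped about 0.5 mm above the figure I worked out, which is within measuring error. I found no other check that failed or disagreed.

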